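Tip the rolling pin out of its tilting storage tube

TASK

The small rolling pin is down inside the steel tube on the tilting holder. Without touching the pin, tip the tube mouth-down so that the pin slides part-way out against the lip of the holder; then draw the pin out, lay it centred in both V cradles of the wooden rest and let go, and tip the empty tube all the way back, mouth up, as you found it. Do not let the pin touch the counter, and leave the mug, jar, soap bottle and pepper mill where they are.

Things in the scene. Friction and masses are not known exactly. Their poses are not given: they have to be found in the camera images.
- tube (a joint): tilt of the steel tube about its level pivot, rad: 0 = at its back stop, mouth 0.15 rad above level (as found); 0.15 = level; 0.75 = at its front stop, mouth 0.60 rad below level. The pivot is stiff (0.32 N m): the tube stays where it is left; 4 to 6 N pressed down on its top, 80 mm from the pivot, turns it; at a stop it is rigid
- pivot (a point): middle of the tube's pivot, on the tube's axis, 130 mm above the counter. x axis along the tube to the mouth, y along the pivot, z out through the tube's top (tilts with it). Polished round steel tube, 52 mm outer, 43 mm inner diameter, 213 mm long, between two dark wooden cheeks (44 mm along the tube, 148 mm high, outer faces 84 mm apart)
- mouth (a point): centre of the tube's open mouth, 105 mm from the pivot along the tube; axes as pivot. Either end of the tube can be pressed from above. The pin starts to slide in the tube somewhere between 0.3 and 0.5 rad of slope; nearer to level it stays where it is
- closed_end (a point): centre of the tube's outer closed end, 108 mm behind the pivot on the tube's axis; axes as pivot
- pin_mid (a point): middle of the loose rolling pin: a plain straight wooden cylinder, 28 mm diameter, 170 mm long, about 0.13 kg; its x axis runs along the pin towards the end that leaves the tube first. At the start it lies wholly inside the tube against the closed end, its near end about 34 mm inside the mouth
- pin_tip (a point): centre of the pin's end face nearest the tube's mouth, 85 mm from the pin's middle along its x axis
- rest_mid (a point): where the pin's middle is when it lies in the rest, 58 mm above the counter. Fixed wooden rest: two 90 degree V cradles 35 mm either side of this point along its x axis, each 14 mm thick, V 54 mm wide at the top, 66 mm above the counter; pin along x, either way round. Foot 110 x 75 x 12 mm; the pin sticks out 43 mm past each cradle, where fingers have room
- mug: bystander: white mug, 80 mm diameter, 90 mm high; origin at the centre of its underside
- jar: bystander: glass jar with steel lid, 70 mm diameter, 90 mm high; origin at the centre of its underside
- soap: bystander: green soap bottle, 60 mm diameter, 190 mm high; origin at the centre of its underside
- mill: bystander: dark wooden pepper mill, 56 mm diameter, 155 mm high; origin at the centre of its underside
- lip (a point): middle of the top edge of the holder's wooden lip, 170 mm in front of the pivot, 58 mm above the counter; the lip is 80 mm wide, leans outwards by 22 degrees and stops the pin when 70 to 85 mm of it has slid out of the tipped tube. Fixed foot plate 12 mm thick, 110 mm wide, from 125 mm behind the pivot to 180 mm in front. x axis: level, away from the pivot
There are look-alikes about, which are no part of the job. Of the things shaped like the part that bears rest_mid, the wooden one is meant.

How it is judged:
On the way:
1. the pin has slid at least 45 mm out of the tube's mouth, still inside the tube, with nothing of the robot touching it (x of pin_tip in the frame of mouth above 0.045 m and x of pin_mid in the frame of mouth below 0.05 m and distance between pin_mid and mouth below 0.055 m and contact force between each of the fingers, the arm and pin below 0.05 N), for 0.2 s.
At the end, for the whole second after the job is handed in: The pin lies still in both cradles of the rest (its middle within 22 mm of the rest's middle in plan and within 5 mm of its height, its axis within 0.08 rad of the rest's), released, and the tube is tipped back to within 0.05 rad of its mouth-up back stop (horizontal distance between pin_mid and rest_mid below 0.022 m and z of pin_mid in the frame of rest_mid between -0.005 and 0.005 m and angle between the x axis of pin_mid and the x axis of rest_mid, either way round below 0.08 rad and value of joint tube below 0.05 rad); the robot touches nothing.
It fails at once if the pin touches the counter (contact force between pin and table above 0.1 N).
It fails at once if a bystander is moved more than 25 mm or tipped over (distance of any of mug, jar, soap, mill from where it was at the start of the episode above 0.025 m or angle between any of mug, jar, soap, mill's own z axis and vertical above 0.5 rad).
It also fails if it takes over 64 s, if anything falls off the work surface, if the arm or the gripper's body presses on something with over 40 N, if the wrist force passes 120 N, or if a joint passes its speed limit or range.

ROBOT

A 6-joint arm with a two-finger parallel gripper is mounted at the origin on the work surface. World frame = base frame: x ahead of the robot, y to its left, z up, the work surface at z = 0. Lengths are in m, angles in rad, forces in N, time in s.
With the tool pointing down it reaches from about 0.35 to 0.775 m from the base axis. Payload 5.5 kg.
Tool frame: the origin (TCP) lies at the very end of the fingers, on their centre line; the grasp point (between the pads) lies 19 mm behind it; z points along the fingers, y is the line along which they close (so a half turn about z gives the same grasp; the last joint's range is limited). The gripper opens to 85 mm and grips with 20 to 120 N. Pads are 22 mm wide; open, the fingers measure 114 mm over their backs; the gripper's body (76 mm by 85 mm) begins 54 mm behind the grasp point. The pads swing forward as they close: fully open they stand 13 mm farther back than shut.
Start: joints at [-1.374, 0.313, 0.046, 1.304, 0, 1.431], TCP at [0.19, -0.543, 0.2] pointing down, gripper open.
Joint ranges: [-2.76, 2.76], [-0.86, 1.69], [-1.03, 1.26], [-2.2, 2.34], [-1.47, 1.5], [-3.14, 3.14]. Speed limits (rad/s): [2.57, 2.57, 3.14, 3.14, 3.14, 3.14].

INTERFACE

Orientations are given as a unit quaternion [w, x, y, z].
In Python, from workcell import env, cams, ticket, spotter gives the robot as it stands.
- The arm moves only by the tool jog_arm, never from a script. Its argument "increments" is a list that holds one entry, the list of rows, each a list of 7 numbers: the shift along the tool's x, y, z in units of 0.25 m (1.0 is 0.25 m), then the turn, a rotation vector about the tool's x, y, z in units of 180 degrees (1.0 is 180 degrees), then the closure in counts, from 0 (fully open) to 255 (shut). A call has 1 to 20 rows; each row shifts and turns the commanded pose from where the row before left it, along the tool's axes as they then stand; what a row does not reach is not made up. A row lasts 1/10 s, in which the tool goes at most 50 mm and 8.59 degrees, less where a joint would pass 70% of its speed; a pose out of reach is approached as far as the arm can. A call with a number of a shift or a turn outside -1 to 1 is refused whole. A call with a gripper value outside its range is refused whole. The fingers move at their own pace and stop on an object; "force" is the grip in N (left out, the last holds). Time passes only in rows, so rows that do not move let the fingers close. It gives the time, the measured TCP pose, the force, the opening and the grip force at its end, in the units of the state.
- env.get_state(): the state, without advancing time (a new reading comes with each control period).
- cams.read_camera(name): name is "side" or "top"; returns a dict with "pixels" (400x640x3 uint8, red, green, blue), "fx", "fy", "cx", "cy" (pixels), "k1" (the pictures are not rectified: a ray, as slopes to the right and down, at radius r is drawn at 1 + k1 r^2 times it, then the intrinsics apply), "xyz" and "attitude" of the camera in the world. Camera axes: x right, y down, z forward; pixel columns grow to the right and rows downward; lengths in m; the calibration is good to about 2 mm. A picture is of the moment at which its call begins. There is no depth.
- ticket.hand_in(): hands the job in; it is judged then, once.
Trained networks look in the newest picture that a camera, given by its name, has taken for a name from the list of things; names that differ only in an ending like _2 or _b are one class to them, and where a whole thing is asked for, a point or a joint stands for the part that bears it (a point fixed in the world has none). Each returns a list of dicts, best first, with "conf" (0 to 1); they miss things now and then, are a little off and sometimes report something else, mostly with a low value. They report only what shows in the picture. A call takes as long as a camera call. They do not tell look-alikes from the thing itself.
- spotter.find_in(target, camera): "uv" ([column, row] in pixels, amid what is visible of it).
- spotter.cut_out(target, camera): "region" (400x640 bool, what is visible of it) and "uv" ([column, row] in pixels, amid what is visible of it).
- spotter.landmark_of(target, camera): "uv" ([column, row] in pixels: a listed point, or the origin of a listed thing).
The state is a dict: "clock": time; "joint_pos": joint angles; "qvel": joint speeds; "tau": joint torques, N m; "tcp_pos": TCP position; "orientation": TCP orientation; "wrist_force": force on the tool from outside, world axes, zero at the start; "ft_torque": the same for the moment, N m; "finger_gap": finger opening in m; "grip_force": force on a finger pad.
Only numpy, scipy, OpenCV 4.12 (cv2) and the standard library are available. Lean on these libraries where they do the work, as an engineer would, in place of code of your own. Each camera call takes 0.05 s, during which the arm holds its last target. There are 200 camera calls.

## Working session

There is one attempt and no reset: what is moved stays moved. The work goes in short steps, Python scripts to look and compute and a tool call to move; the robot and the scene stay as the last step left them, time stands still between calls to the robot, and variables do not carry over. Pictures are saved under pics/ and viewed, at most 10 in all, crops included, and the job is handed in when it is done.

Besides the shell and the picture viewer there is one more tool, called in YAML: its name, and indented under it one key for each argument. jog_arm: Moves the arm, as the interface text tells. Shifts and turns lie within -1 to 1; 1 stands for 0.25 m of shift or 180 degrees of turn. Its arguments: {"type":"object","properties":{"increments":{"type":"array"},"force":{"type":"number"}},"required":["increments"]}

```bash
mkdir -p pics; cat > h.py <<'E'
import numpy as np, cv2
from scipy.spatial.transform import Rotation as R
from workcell import env, cams, ticket, spotter
def rot(q): q=np.array(q,float); return R.from_quat([q[1],q[2],q[3],q[0]]) 
def ray(c,uv):
    xd=(uv[0]-c['cx'])/c['fx']; yd=(uv[1]-c['cy'])/c['fy']; rd=np.hypot(xd,yd); r=rd
    for _ in range(30): r=rd/(1+c['k1']*r*r)
    s=r/rd if rd>0 else 1
    A=np.array(c['attitude'],float); Rm=A if A.shape==(3,3) else rot(A).as_matrix()
    return np.array(c['xyz'],float), Rm@np.array([xd*s,yd*s,1.])
def atz(c,uv,z):
    p,d=ray(c,uv); return p+d*(z-p[2])/d[2]
def tri(c1,u1,c2,u2):
    p,d=ray(c1,u1);q,e=ray(c2,u2)
    d/=np.linalg.norm(d);e/=np.linalg.norm(e)
    s=np.linalg.lstsq(np.c_[d,-e],q-p,rcond=None)[0]
    a=p+s[0]*d;b=q+s[1]*e
    return (a+b)/2,np.linalg.norm(a-b)
def shot(n,f=None):
    c=cams.read_camera(n)
    if f: cv2.imwrite('pics/'+f,c['pixels'][:,:,::-1])
    return c
E
cat > a.py <<'E'
from h import *
np.set_printoptions(precision=4,suppress=True)
C={n:shot(n,n+'0.png') for n in('side','top')}
for n,c in C.items(): print(n,c['fx'],c['cx'],c['cy'],c['k1'],c['xyz'],c['attitude'])
for t in 'pivot mouth closed_end lip rest_mid pin_tip mug jar soap mill'.split():
    for n in C: print(t,n,[(np.round(d['uv'],1).tolist(),round(d['conf'],2)) for d in spotter.landmark_of(t,n)][:4])
print(env.get_state())
a=np.hstack([C['top']['pixels'],C['side']['pixels']]);
E
python3 a.py
```

```text
side 401.7549345636559 323.34822055789016 194.93895925625546 -0.05975619311273161 [ 0.44   -0.8856  0.6685] [-0.4643  0.8834 -0.0545  0.0328]
top 498.0202884037181 318.6505489416278 207.9629198396749 -0.0036142464395220826 [ 0.1881 -0.0534  1.7011] [-0.0792  0.7062 -0.6989  0.0804]
pivot side [([304.4, 152.9], 0.91), ([317.3, 215.1], 0.54)]
pivot top [([272.6, 216.6], 0.82)]
mouth side [([314.2, 166.4], 0.96)]
mouth top [([305.1, 213.4], 0.69)]
closed_end side [([299.8, 142.6], 0.55)]
closed_end top [([241.6, 220.6], 0.57)]
lip side [([316.4, 212.3], 0.7)]
lip top [([372.6, 165.5], 0.66), ([323.6, 215.5], 0.63)]
rest_mid side [([297.8, 350.3], 0.97), ([248.5, 288.2], 0.96), ([311.4, 166.4], 0.73), ([401.0, 299.9], 0.66)]
rest_mid top [([411.3, 180.4], 0.9), ([400.3, 268.9], 0.89), ([387.8, 226.0], 0.73), ([441.5, 239.2], 0.6)]
pin_tip side [([307.4, 167.8], 0.57)]
pin_tip top []
mug side [([244.5, 257.3], 0.69)]
mug top [([347.1, 271.7], 0.74)]
jar side [([400.5, 222.1], 0.81)]
jar top [([323.4, 161.1], 0.85)]
soap side [([356.3, 152.8], 0.63)]
soap top [([215.9, 169.3], 0.7)]
mill side [([413.2, 266.3], 0.97)]
mill top [([372.1, 166.3], 0.53)]
{'clock': 1.1, 'joint_pos': array([-1.3736,  0.3132,  0.0461,  1.3036,  0.    ,  1.4312]), 'qvel': array([ 0.001 , -0.    , -0.0008,  0.0017, -0.0024,  0.0001]), 'tau': array([  0.002 , -48.0482,  29.8815,   0.0004,   0.    ,   0.    ]), 'tcp_pos': array([ 0.19  , -0.5427,  0.2004]), 'orientation': array([0.    , 0.9859, 0.1676, 0.    ]), 'wrist_force': array([-0.8794, -0.0721, -1.1048]), 'ft_torque': array([ 0.0001,  0.0008, -0.0129]), 'grip_force': 0.0, 'finger_gap': 0.08524715364758363}
```

View pics/side0.png

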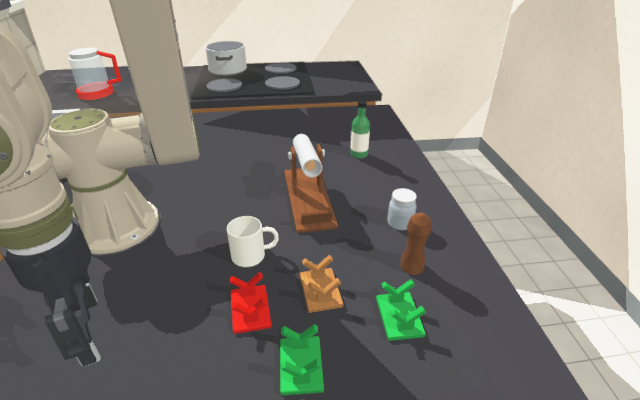

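View pics/top0.png

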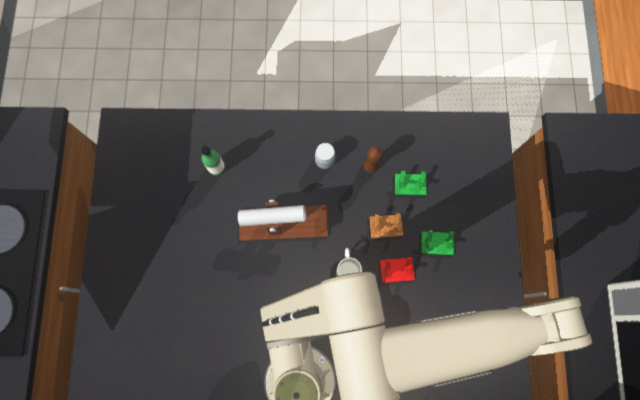

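```bash
cat > b.py <<'E'
from h import *
np.set_printoptions(precision=4,suppress=True)
s=shot('side');t=shot('top')
im=cv2.resize(s['pixels'][230:400,200:460],None,fx=3,fy=3,interpolation=cv2.INTER_CUBIC)
cv2.imwrite('pics/crop1.png',im[:,:,::-1])
P={}
for n,u,v in [('pivot',(304.4,152.9),(272.6,216.6)),('mouth',(314.2,166.4),(305.1,213.4)),('closed',(299.8,142.6),(241.6,220.6)),('lip',(316.4,212.3),(323.6,215.5)),
 ('mug',(244.5,257.3),(347.1,271.7)),('jar',(400.5,222.1),(323.4,161.1)),('soap',(356.3,152.8),(215.9,169.3)),('mill',(413.2,266.3),(372.1,166.3))]:
    print(n,*tri(s,u,t,v))
for u in [(297.8,350.3),(248.5,288.2),(401.0,299.9)]:
    for v in [(411.3,180.4),(400.3,268.9),(387.8,226.0),(441.5,239.2)]:
        p,e=tri(s,u,t,v)
        if e<.02: print('rest',u,v,p,e)
    print('at z',atz(s,u,.058))
for v in [(411.3,180.4),(400.3,268.9),(387.8,226.0),(441.5,239.2)]: print(v,atz(t,v,.058))
E
python3 b.py
```

```text
pivot [0.5173 0.0934 0.135 ] 0.002289568533138339
mouth [ 0.5294 -0.0111  0.1508] 0.005536719380813385
closed [0.5097 0.1958 0.1145] 0.002550560105379648
lip [ 0.5359 -0.0715  0.0527] 0.010817882345527859
mug [ 0.3522 -0.1549 -0.0046] 0.012598113149054874
jar [ 0.7562 -0.0699 -0.0038] 0.005640888757809005
soap [0.714  0.3126 0.005 ] 0.003021533995623007
mill [ 0.7359 -0.2437  0.0036] 0.004884807919379374
rest (297.8, 350.3) (441.5, 239.2) [ 0.4585 -0.4669  0.0556] 0.010872171139135892
at z [ 0.4531 -0.4698  0.058 ]
rest (248.5, 288.2) (400.3, 268.9) [ 0.3644 -0.3236  0.0654] 0.0042976985011621794
at z [ 0.3656 -0.3161  0.058 ]
rest (401.0, 299.9) (411.3, 180.4) [ 0.668  -0.3731  0.0468] 0.003841356559154813
at z [ 0.6619 -0.3826  0.058 ]
(411.3, 180.4) [ 0.6667 -0.3711  0.058 ]
(400.3, 268.9) [ 0.3631 -0.3253  0.058 ]
(387.8, 226.0) [ 0.5066 -0.2871  0.058 ]
(441.5, 239.2) [ 0.4636 -0.4656  0.058 ]
```

In the side view, the tube's mouth faces the camera at about (312,166). Four things are shaped like the rest: red (250,303), green (301,360), green (401,312) and orange-brown wood (321,288). The wooden one fits the description. It shows at about (387,226) in the top view, and I'll confirm it in the crop.

View pics/crop1.png

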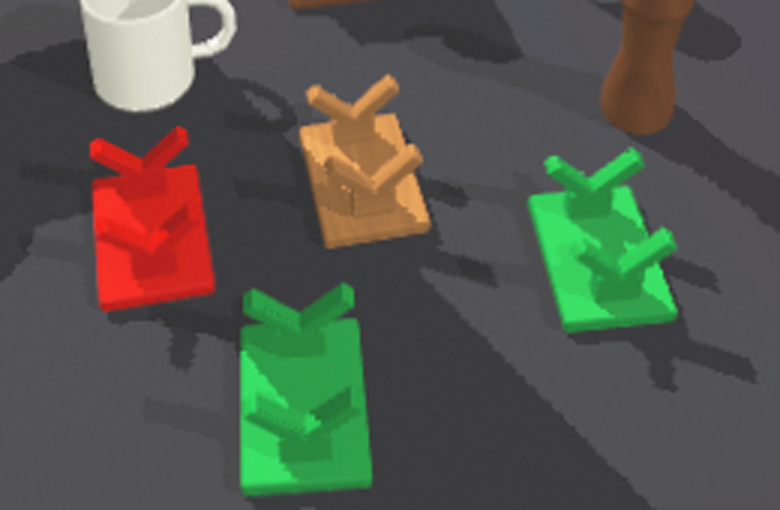

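```bash
cat >> h.py <<'E'
def proj(c,P):
    A=np.array(c['attitude'],float); Rm=A if A.shape==(3,3) else rot(A).as_matrix()
    q=(np.atleast_2d(P)-np.array(c['xyz']))@Rm; s=q[:,:2]/q[:,2:]
    s=s*(1+c['k1']*(s**2).sum(1,keepdims=True))
    return s*[c['fx'],c['fy']]+[c['cx'],c['cy']]
def box(x0,x1,y0,y1,z0,z1): return np.array([[x,y,z] for x in(x0,x1) for y in(y0,y1) for z in(z0,z1)])
def hullmask(pts,S=4):
    m=np.zeros((400*S,640*S),np.uint8)
    cv2.fillConvexPoly(m,np.round((cv2.convexHull(pts.astype(np.float32))+.5)*S-.5).astype(np.int32),1)
    return cv2.resize(m.astype(np.float32),(640,400),interpolation=cv2.INTER_AREA)
def cost(c,pts,region): # hull IoU
    a=hullmask(proj(c,pts)); return 1-np.minimum(a,region).sum()/np.maximum(a,region).sum()
def hullof(region):
    ys,xs=np.nonzero(region); P=np.concatenate([np.c_[xs+dx,ys+dy] for dx in(-.5,.5) for dy in(-.5,.5)])
    return hullmask(P)
def cyl(p,d,r,l0,l1):
    d=d/np.linalg.norm(d);a=np.cross(d,[0,0,1]);a/=np.linalg.norm(a);b=np.cross(d,a);t=np.linspace(0,2*np.pi,40)[:,None]
    ring=r*(np.cos(t)*a+np.sin(t)*b); return np.r_[p+d*l0+ring,p+d*l1+ring]
E
cat > c.py <<'E'
from h import *
from scipy.optimize import minimize
np.set_printoptions(precision=4,suppress=True)
C={n:shot(n) for n in('side','top')}
def near(t,n,uv):
    L=spotter.cut_out(t,n); L=[d for d in L if np.hypot(*(np.array(d['uv'])-uv))<25]
    return L[0]['region'] if L else None
rr={'side':near('rest_mid','side',(321,288)),'top':near('rest_mid','top',(387,226))}
print({k:(None if v is None else v.sum()) for k,v in rr.items()})
def restpts(x):
    c,s=np.cos(x[2]),np.sin(x[2]); L=np.r_[box(-.055,.055,-.0375,.0375,0,.012),box(-.042,.042,-.027,.027,.03,.066)]
    return L@np.array([[c,s,0],[-s,c,0],[0,0,1]])+[x[0],x[1],0]
H={k:hullof(v) for k,v in rr.items() if v is not None}
for ks in (list(H),['side'],['top']):
  f=lambda x:sum(cost(C[k],restpts(x),H[k]) for k in ks if k in H)
  best=min((minimize(f,[.507,-.287,a],method='Nelder-Mead',options=dict(initial_simplex=np.array([.507,-.287,a])+np.r_[np.zeros((1,3)),np.diag([.01,.01,.15])])) for a in (-1.3,-1.57,-1.8)),key=lambda r:r.fun)
  print('rest',ks,best.x,best.fun)
L=spotter.cut_out('pivot','top'); M=spotter.cut_out('pivot','side')
T={'top':L[0]['region'],'side':M[0]['region']}
print(T['top'].sum(),T['side'].sum(),L[0]['uv'],M[0]['uv'])
def tubepts(x):
    d=np.array([np.cos(x[2])*np.cos(.15),np.sin(x[2])*np.cos(.15),np.sin(.15)])
    return cyl(np.array([x[0],x[1],.13]),d,.026,-.108,.105)
o=np.zeros((400,640,3),np.uint8)
H={k:hullof(v) for k,v in T.items()}
for ks in (['top','side'],['top'],['side']):
  f=lambda x:sum(cost(C[k],tubepts(x),H[k]) for k in ks)
  x0=np.array([.517,.093,-1.476])
  r=minimize(f,x0,method='Nelder-Mead',options=dict(initial_simplex=x0+np.r_[np.zeros((1,3)),np.diag([.01,.01,.1])]));print('tube',ks,r.x,r.fun)
for k in T:
  im=C[k]['pixels'].copy()
  im[T[k]^cv2.erode(T[k].astype(np.uint8),np.ones((3,3))).astype(bool)]=[255,0,255]
  cv2.imwrite(f'pics/seg_{k}.png',cv2.resize(im[120:330,220:440],None,fx=2.5,fy=2.5)[:,:,::-1])
E
python3 c.py
```

```text
{'side': None, 'top': np.int64(779)}
rest ['top'] [ 0.5171 -0.2878 -1.5259] 0.14657056331634521
rest ['side'] [ 0.507 -0.287 -1.3  ] 0.0
rest ['top'] [ 0.5171 -0.2878 -1.5259] 0.14657056331634521
1053 625 [271.1, 216.9] [308.3, 153.3]
tube ['top', 'side'] [ 0.5226  0.0971 -1.5257] 0.14943963289260864
tube ['top'] [ 0.5238  0.0971 -1.5127] 0.07873684167861938
tube ['side'] [ 0.5222  0.0977 -1.5214] 0.06439715623855591
```

The crop confirms it: the wooden rest, foot about (321,288) in full pixels, stands between the red and the green copies. I'll sharpen the fits with colour masks.

```bash
cat > d.py <<'E'
from h import *
from scipy.optimize import minimize
np.set_printoptions(precision=4,suppress=True)
C={n:shot(n) for n in('side','top')}
def comp(m,uv):
    m=cv2.morphologyEx(m.astype(np.uint8),cv2.MORPH_CLOSE,np.ones((3,3)))
    n,l,st,ce=cv2.connectedComponentsWithStats(m)
    i=min(range(1,n),key=lambda i:np.hypot(*(ce[i]-uv))+ (1e3 if st[i,4]<60 else 0)); return l==i,st[i]
def rotz(L,x):
    c,s=np.cos(x[2]),np.sin(x[2]); return L@np.array([[c,s,0],[-s,c,0],[0,0,1]])+[x[0],x[1],0]
def fit(name,pf,H,x0):
  for ks in (list(H),*[[k] for k in H]):
    f=lambda x:sum(cost(C[k],pf(x),H[k]) for k in ks)
    r=min((minimize(f,np.array(x0)+[0,0,e],method='Nelder-Mead',options=dict(initial_simplex=np.array(x0)+[0,0,e]+np.r_[np.zeros((1,3)),np.diag([.01,.01,.1])])) for e in(-.1,0,.1)),key=lambda r:r.fun);print(name,ks,r.x,round(r.fun,3))
hsv={k:cv2.cvtColor(c['pixels'],cv2.COLOR_RGB2HSV).astype(int) for k,c in C.items()}
R_={};T_={}
for k,uv,tv in(('side',(321,288),(308,155)),('top',(387,226),(272,216))):
    h=hsv[k]; m=(h[...,0]>7)&(h[...,0]<22)&(h[...,1]>100)&(h[...,2]>70)
    r,st=comp(m,uv);print(k,'rest',st);R_[k]=hullof(r)
    m=(h[...,1]<60)&(h[...,2]>115); r,st=comp(m,tv);print(k,'tube',st);T_[k]=hullof(r)
L=np.r_[box(-.055,.055,-.0375,.0375,0,.012),box(-.042,.042,-.029,.029,.06,.066)]
fit('rest',lambda x:rotz(L,x),R_,[.514,-.288,-1.53])
def tp(x):
    d=np.array([np.cos(x[2])*np.cos(.15),np.sin(x[2])*np.cos(.15),np.sin(.15)])
    return cyl(np.array([x[0],x[1],.13]),d,.026,-.108,.105)
fit('tube',tp,T_,[.52,.095,-1.52])
# overlay
for k,c in C.items():
    im=cv2.resize(c['pixels'],None,fx=4,fy=4)
    x=[.520,.095,-1.52]
    for q in (proj(c,tp(x)),proj(c,rotz(box(-.125,.18,-.055,.055,.012,.012),x)),proj(c,rotz(L[:8],[.514,-.288,-1.53]))):
        cv2.polylines(im,[np.round((cv2.convexHull(q.astype(np.float32))+.5)*4).astype(np.int32)],True,(0,255,255),1)
    u=(860,480) if k=='top' else (1060,480)
    cv2.imwrite(f'pics/ov_{k}.png',cv2.resize(im[u[1]:u[1]+ (600 if k=='top' else 800),u[0]:u[0]+800],None,fx=.99 if k=='top' else .75,fy=.99 if k=='top' else .75)[:,:,::-1])
E
python3 d.py
```

```text
side rest [ 300  255   44   58 1685]
side tube [293 133  30  45 733]
top rest [369 213  34  25 736]
top tube [ 237  205   69   21 1113]
rest ['side', 'top'] [ 0.5164 -0.2875 -1.4976] 0.132
rest ['side'] [ 0.5153 -0.2879 -1.4731] 0.046
rest ['top'] [ 0.5177 -0.2872 -1.5092] 0.072
tube ['side', 'top'] [ 0.5221  0.0954 -1.5097] 0.163
tube ['side'] [ 0.5217  0.0947 -1.5052] 0.073
tube ['top'] [ 0.5233  0.0969 -1.5225] 0.079
```

View pics/ov_top.png

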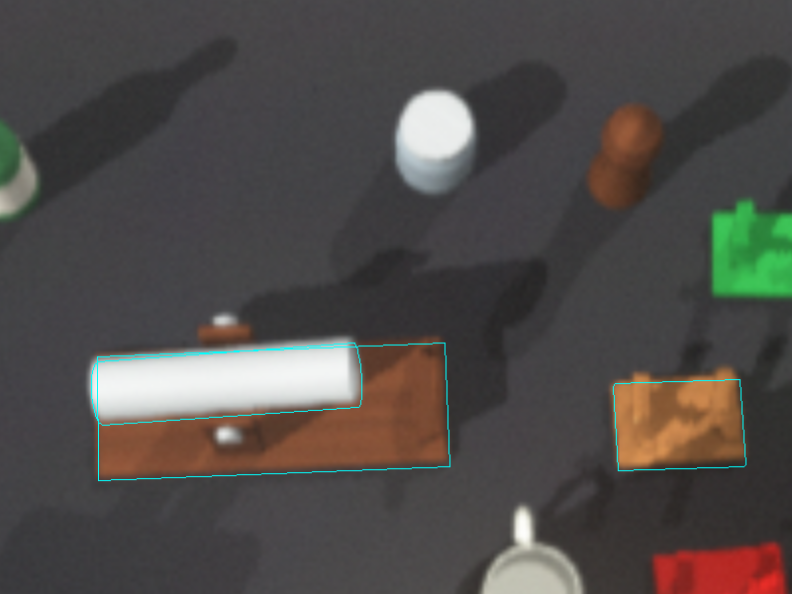

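View pics/ov_side.png

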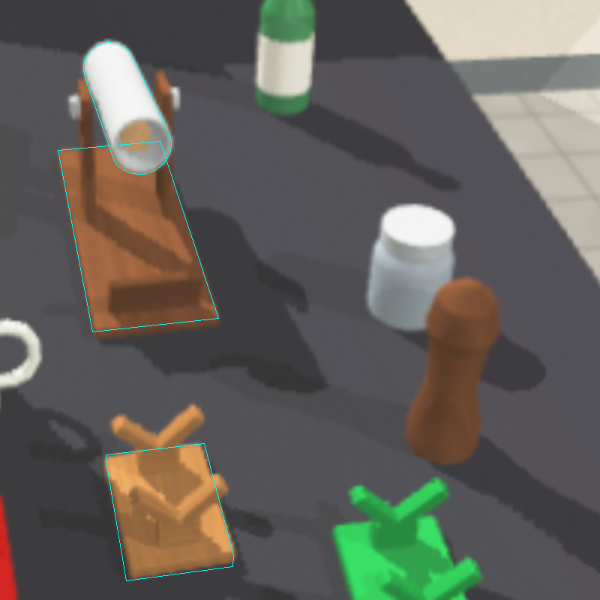

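The overlays match to about 2 mm. I take the pivot as (0.5215, 0.095), the rest as (0.516, -0.288), and both axes at a yaw of about -1.515. First I turn the tool parallel to the tube, close it and move above the mouth end.

jog_arm:
  increments:
    - [[0,0,-0.03,0,0,-0.0456,255],[0,0,-0.03,0,0,-0.0456,255],[0,0,-0.03,0,0,-0.0456,255],[0,0,-0.03,0,0,-0.0456,255],[0,0,-0.03,0,0,-0.0456,255],[0,0,-0.03,0,0,-0.0456,255],[0,0,-0.03,0,0,-0.0456,255],[0,0,-0.03,0,0,-0.0456,255],[0,0,0,0,0,-0.0456,255],[0,0,0,0,0,0,255]]
  force: 40

```text
clock: 2.6
tcp_pos: [0.1901, -0.5429, 0.2607]
orientation: [0.0, 0.687, 0.727, -0.0]
wrist_force: [0.7, -0.3, 0.3]
finger_gap: -0.0003
grip_force: 0.0
```

jog_arm:
  increments:
    - [[0.144,0.098,0,0,0,0,255],[0.144,0.098,0,0,0,0,255],[0.144,0.098,0,0,0,0,255],[0.144,0.098,0,0,0,0,255],[0.144,0.098,0,0,0,0,255],[0.144,0.098,0,0,0,0,255],[0.144,0.098,0,0,0,0,255],[0.144,0.098,0,0,0,0,255],[0.144,0.098,0,0,0,0,255],[0.144,0.098,0,0,0,0,255],[0.144,0.098,0,0,0,0,255],[0.144,0.098,0,0,0,0,255],[0.144,0.098,0,0,0,0,255],[0.144,0.098,0,0,0,0,255],[0.144,0.098,0,0,0,0,255],[0,0,0,0,0,0,255],[0,0,0,0,0,0,255]]

```text
clock: 4.3
tcp_pos: [0.5271, 0.0178, 0.2598]
orientation: [-0.0, 0.687, 0.726, -0.001]
wrist_force: [0.8, -0.3, -0.4]
finger_gap: 0.0
grip_force: 0.0
```

```bash
cat > s.py <<'E'
from h import *
import sys
np.set_printoptions(precision=4,suppress=True)
s=env.get_state();Rm=rot(s['orientation']).as_matrix();p=s['tcp_pos']
print(s['clock'],p,'x',Rm[:,0],'z',Rm[:,2],'F',s['wrist_force'],s['finger_gap'],s['grip_force'],s['joint_pos'])
if len(sys.argv)>1: print('rows-units delta',Rm.T@(np.array(eval(sys.argv[1]))-p)/.25)
E
python3 s.py "(.526,.017,.175)"
```

```text
4.3 [0.5271 0.0178 0.2598] x [-0.0551  0.9985 -0.0002] z [-0.0012 -0.0003 -1.    ] F [ 0.8123 -0.2527 -0.4357] 3.040229423193491e-05 0.0 [-0.1184  0.2111  0.0549  1.4157 -0.0004  1.3973]
rows-units delta [-0.0027 -0.004   0.3392]
```

jog_arm:
  increments:
    - [[0,0,0.08,0,0,0,255],[0,0,0.08,0,0,0,255],[0,0,0.08,0,0,0,255],[0,0,0.08,0,0,0,255],[0,0,0.02,0,0,0,255],[0,0,0.02,0,0,0,255],[0,0,0.02,0,0,0,255],[0,0,0.02,0,0,0,255]]

```text
clock: 5.1
tcp_pos: [0.5277, 0.0164, 0.161]
orientation: [0.001, 0.688, 0.726, 0.0]
wrist_force: [0.1, -1.0, -0.1]
finger_gap: 0.0001
grip_force: 0.0
```

jog_arm:
  increments:
    - [[0,0,0.016,0,0,0,255],[0,0,0.016,0,0,0,255],[0,0,0.016,0,0,0,255],[0,0,0.016,0,0,0,255],[0,0,0.016,0,0,0,255],[0,0,0.016,0,0,0,255],[0,0,0.016,0,0,0,255],[0,0,0.016,0,0,0,255],[0,0,0,0,0,0,255]]

```text
clock: 6.0
tcp_pos: [0.5277, 0.0162, 0.1286]
orientation: [0.001, 0.687, 0.726, 0.0]
wrist_force: [-0.1, -1.1, 1.4]
finger_gap: -0.0002
grip_force: 0.6
```

```bash
python3 - <<'E'
from h import *
s=shot('side');t=shot('top')
im=np.vstack([cv2.resize(s['pixels'][110:260,240:400],None,fx=3,fy=3)[:,:480],cv2.resize(t['pixels'][180:260,225:385],None,fx=3,fy=3)])[:600]
cv2.imwrite('pics/p1.png',im[:,:,::-1])
for n in('side','top'):print([(d['uv'],d['conf']) for d in spotter.landmark_of('mouth',n)])
E
```

```text
[([310.9, 169.4], 0.69)]
[([305.7, 212.3], 0.87)]
```

View pics/p1.png

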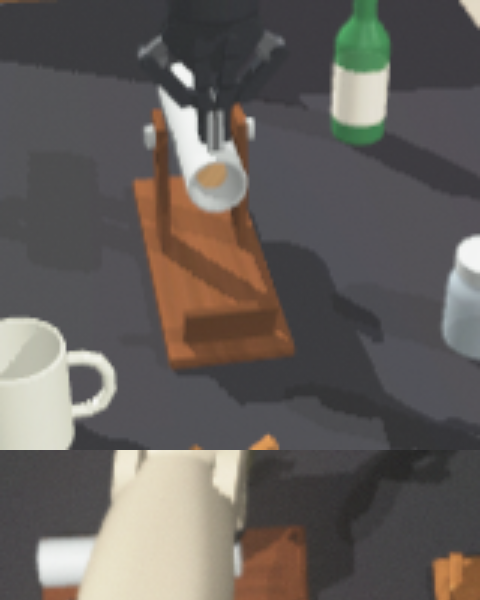

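The fingers sit on the tube top near (312,158) and the tube is tipping, with its mouth now at (312,171). I'll keep pressing.

jog_arm:
  increments:
    - [[0,0,0.016,0,0,0,255],[0,0,0.016,0,0,0,255],[0,0,0.016,0,0,0,255],[0,0,0.016,0,0,0,255],[0,0,0.008,0,0,0,255],[0,0,0.008,0,0,0,255],[0,0,0,0,0,0,255]]

```text
clock: 6.9
tcp_pos: [0.528, 0.0153, 0.1091]
orientation: [0.002, 0.688, 0.726, -0.0]
wrist_force: [0.1, -5.3, 5.4]
finger_gap: -0.0002
grip_force: 3.0
```

jog_arm:
  increments:
    - [[0,0,0.008,0,0,0,255],[0,0,0.008,0,0,0,255],[0,0,0.008,0,0,0,255],[0,0,0,0,0,0,255]]

```text
clock: 7.3
tcp_pos: [0.5281, 0.015, 0.1031]
orientation: [0.002, 0.688, 0.726, -0.001]
wrist_force: [1.0, -5.6, 5.1]
finger_gap: 0.0005
grip_force: 3.2
```

```bash
cat > tip.py <<'E'
from h import *
np.set_printoptions(precision=4,suppress=True)
C={n:shot(n) for n in('side','top')}
for k in('mouth','pin_tip','pin_mid','closed_end'):
  u=spotter.landmark_of(k,'side');v=spotter.landmark_of(k,'top')
  print(k,[(np.round(d['uv'],1),round(d['conf'],2)) for d in u[:2]+v[:2]])
  if u and v:
    p,e=tri(C['side'],u[0]['uv'],C['top'],v[0]['uv']); d=p-np.array([.5215,.095,.13]); print('  ',p,e,'u,lat,z',d@[.0558,-.9984,0],d@[.9984,.0558,0],d[2])
im=np.vstack([cv2.resize(C['side']['pixels'][110:240,240:400],None,fx=3.5,fy=3.5),cv2.resize(C['top']['pixels'][195:240,225:385],None,fx=3.5,fy=3.5)])[:600]
import sys;cv2.imwrite('pics/'+sys.argv[1],im[:,:,::-1])
E
python3 tip.py p2.png
```

```text
mouth [(array([310.2, 181.3]), 0.57)]
pin_tip []
pin_mid [(array([323.9, 158.3]), 0.7)]
closed_end [(array([298.7, 130.2]), 0.65), (array([239.7, 213.8]), 0.52), (array([324.6, 217.8]), 0.42)]
   [0.515  0.1955 0.1574] 0.01299881026519576 u,lat,z -0.10069810805220016 -0.000869805207442377 0.02741494655943194
```

View pics/p2.png

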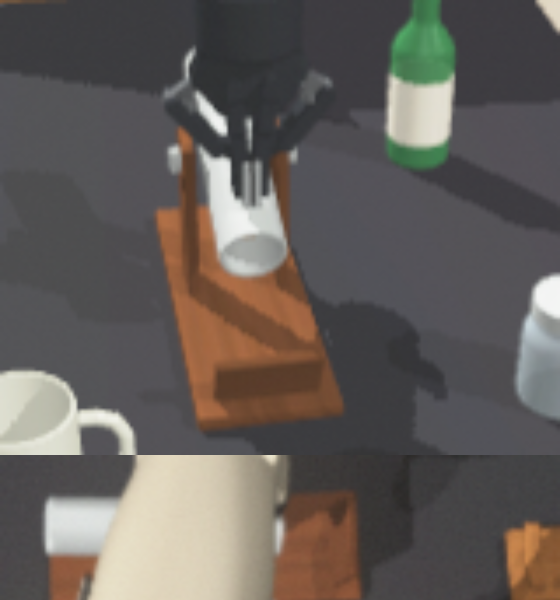

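The tube is about halfway down, its mouth at (312,183), and the pin has not slid yet. Nothing is at a stop, so I press further.

jog_arm:
  increments:
    - [[0,0,0.008,0,0,0,255],[0,0,0.008,0,0,0,255],[0,0,0.008,0,0,0,255],[0,0,0.008,0,0,0,255],[0,0,0.008,0,0,0,255],[0,0,0,0,0,0,255]]

```text
clock: 8.4
tcp_pos: [0.528, 0.0154, 0.0929]
orientation: [0.002, 0.688, 0.726, -0.0]
wrist_force: [1.3, -5.4, 3.6]
finger_gap: -0.0002
grip_force: 2.6
```

```bash
cat > sl.py <<'E'
from h import *
np.set_printoptions(precision=1,suppress=True)
s=shot('side');st=env.get_state();print('tcp px',proj(s,st['tcp_pos']))
u=np.array([.0558,-.9984,0]);P=np.array([.5215,.095,.13])
for a in(-.15,.2,.3,.4,.5,.6):
    d=u*np.cos(a)-np.array([0,0,np.sin(a)]); print(a,'mouth',proj(s,P+.105*d)[0],'closed',proj(s,P-.108*d)[0],'pin tip@75',proj(s,P+.18*d-.0075*np.array([0,0,1]))[0])
for k in('mouth','closed_end','pin_tip','pin_mid','pivot'): print(k,[(np.array(d['uv']),round(d['conf'],2)) for d in spotter.landmark_of(k,'side')[:2]])
cv2.imwrite('pics/p3.png',cv2.resize(s['pixels'][115:235,260:380],None,fx=5,fy=5,interpolation=cv2.INTER_CUBIC)[:,:,::-1])
E
python3 sl.py
```

```text
tcp px [[311.7 180.5]]
-0.15 mouth [312.2 168. ] closed [301.2 141.9] pin tip@75 [317.1 182.3]
0.2 mouth [312.3 179.9] closed [300.9 130.7] pin tip@75 [317.1 203.2]
0.3 mouth [312.1 182.7] closed [301.  127.8] pin tip@75 [316.8 207.8]
0.4 mouth [312.  185.1] closed [301.1 125.2] pin tip@75 [316.4 211.8]
0.5 mouth [311.7 187.2] closed [301.2 122.8] pin tip@75 [315.9 215. ]
0.6 mouth [311.4 188.8] closed [301.4 120.6] pin tip@75 [315.3 217.5]
mouth [(array([312.5, 183.2]), 0.96)]
closed_end [(array([301.5, 126. ]), 0.71)]
pin_tip [(array([356.6, 154.8]), 0.68), (array([305., 152.]), 0.23)]
pin_mid []
pivot [(array([307.3, 151.5]), 0.78), (array([312.6, 185.3]), 0.42)]
```

View pics/p3.png

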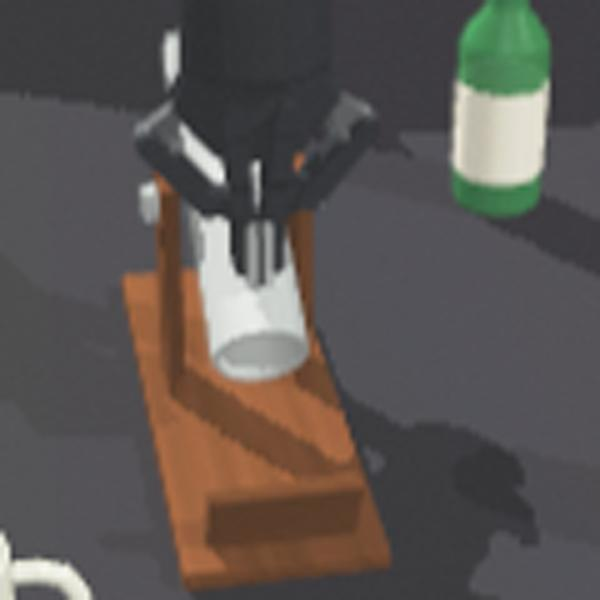

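The image puts the mouth at (312,183), so the slope is roughly 0.35–0.4. The force is still only about 5 N, so I press on in small steps.

jog_arm:
  increments:
    - [[0,0,0.008,0,0,0,255],[0,0,0.008,0,0,0,255],[0,0,0.008,0,0,0,255],[0,0,0.008,0,0,0,255],[0,0,0,0,0,0,255]]

```text
clock: 9.2
tcp_pos: [0.5279, 0.0165, 0.0847]
orientation: [0.001, 0.687, 0.726, 0.0]
wrist_force: [2.3, -2.5, 3.7]
finger_gap: 0.0001
grip_force: 1.9
```

```bash
python3 sl.py | grep -v "^-\?0\."; python3 s.py
```

```text
tcp px [[311.6 182.8]]
mouth [(array([310.3, 184.2]), 0.75), (array([246.2, 254.8]), 0.25)]
closed_end [(array([299.8, 123.2]), 0.89)]
pin_tip [(array([312.4, 189.2]), 0.47)]
pin_mid []
pivot [(array([309., 154.]), 0.76)]
9.5 [0.5277 0.0166 0.0846] x [-0.0552  0.9985 -0.0005] z [ 0.0011 -0.0004 -1.    ] F [ 2.7689 -3.2588  3.7376] -0.0004175169034432485 2.1264176443219185 [-0.1205  0.2868 -0.2837  0.9992 -0.0003  1.395 ]
```

jog_arm:
  increments:
    - [[0,0,0.008,0,0,0,255],[0,0,0.008,0,0,0,255],[0,0,0.008,0,0,0,255],[0,0,0.008,0,0,0,255],[0,0,0,0,0,0,255],[0,0,0,0,0,0,255]]

```text
clock: 10.1
tcp_pos: [0.5287, 0.0155, 0.0799]
orientation: [0.003, 0.687, 0.726, 0.001]
wrist_force: [-3.4, -6.4, 24.8]
finger_gap: -0.0
grip_force: 12.2
```

```bash
python3 sl.py | grep -v "^-\?0\."
```

```text
tcp px [[312.  184.5]]
mouth [(array([309.5, 185.6]), 0.85)]
closed_end [(array([301.6, 121.3]), 0.58)]
pin_tip [(array([312.3, 220.2]), 0.69)]
pin_mid [(array([311.5, 188. ]), 0.65)]
pivot [(array([307.4, 155.7]), 0.6)]
```

View pics/p3.png

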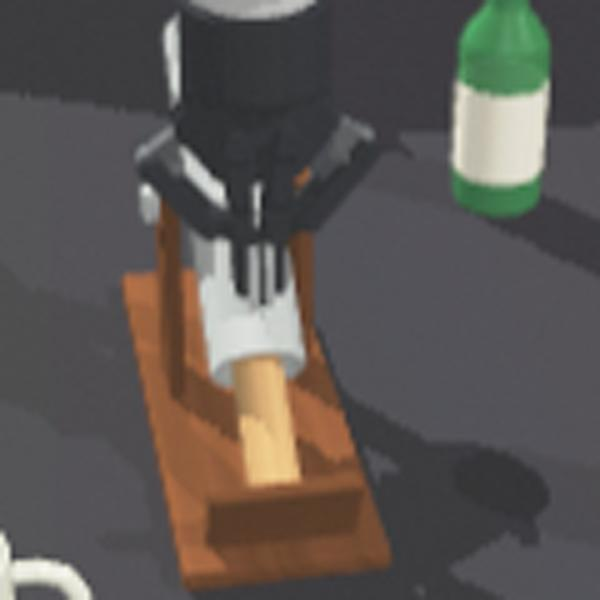

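The tube is at its front stop (the force jumped to 25 N). The pin has slid out against the lip, from the mouth at (312,187) to the tip near (314,212). The finger end appears higher in the image than the reported TCP, so I back off and check that offset.

jog_arm:
  increments:
    - [[0,0,-0.1,0,0,0,255],[0,0,-0.16,0,0,0,255],[0,0,-0.16,0,0,0,255],[0,0,-0.16,0,0,0,255],[0,0,-0.1,0,0,0,255]]

```text
clock: 10.9
tcp_pos: [0.5264, 0.0175, 0.2483]
orientation: [-0.0, 0.687, 0.727, 0.0]
wrist_force: [1.0, -0.2, 0.1]
finger_gap: -0.0003
grip_force: 0.0
```

```bash
python3 - <<'E'
from h import *
np.set_printoptions(precision=1,suppress=True)
s=shot('side');cv2.imwrite('pics/s_hi.png',s['pixels'][:,:,::-1]);st=env.get_state();p=st['tcp_pos'];print(p)
for dz in(0,.01,.02,.03,.04):print(dz,proj(s,p+[0,0,dz]),'start',proj(s,np.array([.19,-.543,.2+dz])), proj(s,np.array([.19,-.543,.2+dz])+.042*np.array([.33,-.944,0])),proj(s,np.array([.19,-.543,.2+dz])-.042*np.array([.33,-.944,0])))
c=proj(s,p)[0];r,k=int(c[1]),int(c[0])
print(k,r)
g=s['pixels'].max(2)
for i in range(r-24,r+8): print(i,*g[i,k-9:k+10])
E
```

```text
[0.5 0.  0.3]
0 [[311.  125.4]] start [[101.4 352.8]] [[103.2 379.2]] [[100. 329.]]
0.01 [[311.  121.6]] start [[ 99.  348.3]] [[100.6 374.8]] [[ 97.7 324.5]]
0.02 [[311.  117.8]] start [[ 96.5 343.6]] [[ 98.  370.2]] [[ 95.3 319.9]]
0.03 [[310.9 114. ]] start [[ 94.  338.9]] [[ 95.3 365.6]] [[ 93.  315.2]]
0.04 [[310.9 110.1]] start [[ 91.4 334.1]] [[ 92.5 360.8]] [[ 90.5 310.3]]
311 125
101 57 56 52 56 52 64 103 100 65 79 108 97 59 59 59 56 56 56 58
102 56 57 59 52 54 80 168 165 89 115 159 133 59 59 59 61 62 62 62
103 70 70 60 55 53 72 154 156 81 96 160 130 58 59 73 95 95 97 98
104 111 108 75 59 56 72 154 157 81 95 160 131 59 62 100 131 132 134 135
105 133 129 73 58 52 71 154 156 81 95 159 130 58 60 97 128 128 129 128
106 128 125 72 54 51 72 154 156 82 95 160 130 58 60 93 120 117 116 116
107 118 114 71 55 53 73 153 156 82 96 159 131 58 58 80 94 85 84 84
108 92 90 67 50 52 73 154 156 81 97 160 130 60 60 63 65 65 65 65
109 89 88 67 56 53 74 154 157 89 96 159 129 59 59 62 65 65 65 65
110 89 88 74 63 54 76 154 157 106 96 160 129 60 59 62 65 65 65 65
111 83 88 80 57 52 73 154 157 105 98
[... 794 characters left out ...]
 218 215 212 210 206 201 189 98 66 66 65 66 65 66 64 66 65
124 222 220 217 215 213 211 207 203 190 113 66 65 64 66 65 64 65 65 65
125 222 221 218 216 214 211 208 204 190 115 65 65 64 65 67 65 65 65 65
126 222 221 219 215 214 212 209 205 193 131 66 65 66 66 65 65 66 65 65
127 221 221 219 215 214 212 209 206 198 165 65 66 65 65 65 65 65 65 66
128 222 222 218 216 214 212 209 206 201 185 65 66 66 65 66 66 66 65 65
129 222 222 219 216 214 212 211 205 202 187 77 65 65 64 65 65 65 65 66
130 221 222 220 216 213 213 210 207 203 189 100 65 66 65 65 65 65 67 66
131 221 222 220 216 213 212 210 206 204 192 114 65 65 65 64 65 66 66 65
132 221 221 220 216 214 212 210 207 205 193 130 66 66 66 65 65 65 66 65
```

The finger end sits about 33 mm above the reported TCP. Both the image and the contact height at the front stop give this, so I'll allow for it. Next I press the closed end down to bring the tube back with the pin left sticking out.

jog_arm:
  increments:
    - [[0.158,0,0,0,0,0,255],[0.158,0,0,0,0,0,255],[0.158,0,0,0,0,0,255],[0.158,0,0,0,0,0,255],[0,0,0.07,0,0,0,255],[0,0,0.07,0,0,0,255],[0,0,0.05,0,0,0,255],[0,0,0.016,0,0,0,255],[0,0,0.016,0,0,0,255],[0,0,0.016,0,0,0,255],[0,0,0.016,0,0,0,255],[0,0,0.016,0,0,0,255]]

```text
clock: 12.15
tcp_pos: [0.5189, 0.175, 0.1796]
orientation: [0.0, 0.687, 0.726, 0.001]
wrist_force: [-2.6, 6.2, 9.9]
finger_gap: -0.0001
grip_force: 4.8
```

jog_arm:
  increments:
    - [[0,0,0.016,0,0,0,255],[0,0,0.016,0,0,0,255],[0,0,0.016,0,0,0,255],[0,0,0.016,0,0,0,255],[0,0,0.016,0,0,0,255],[0,0,0.016,0,0,0,255],[0,0,0.016,0,0,0,255],[0,0,0.016,0,0,0,255],[0,0,0,0,0,0,255]]

```text
clock: 13.05
tcp_pos: [0.5211, 0.1832, 0.163]
orientation: [0.0, 0.685, 0.728, 0.013]
wrist_force: [-27.1, 18.6, 81.3]
finger_gap: 0.0
grip_force: 39.7
```

```bash
python3 sl.py | grep -v "^-\?0\.";python3 s.py
```

```text
tcp px [[303.2 129.6]]
mouth [(array([312.9, 182.2]), 0.59)]
closed_end [(array([299.6, 125.2]), 0.61)]
pin_tip [(array([313.7, 217.4]), 0.74)]
pin_mid [(array([309.3, 186.6]), 0.74)]
pivot [(array([306. , 151.7]), 0.77), (array([412.8, 266.7]), 0.27)]
13.35 [0.5211 0.1832 0.163 ] x [-0.0611  0.998   0.0175] z [ 0.0179  0.0186 -0.9997] F [-28.0237  17.8449  80.6961] 9.708798837561697e-05 39.759913980960846 [ 0.1836  0.263  -0.1149  1.1719  0.015   1.6936]
```

81 N means something is jammed. I retreat at once and look.

jog_arm:
  increments:
    - [[0,0,-0.06,0,0,0,255],[0,0,-0.08,0,0,0,255],[0,0,-0.1,0,0,0,255],[0,0,-0.1,0,0,0,255]]

```text
clock: 13.75
tcp_pos: [0.5182, 0.1745, 0.233]
orientation: [0.0, 0.687, 0.726, 0.0]
wrist_force: [0.7, -0.4, 0.0]
finger_gap: 0.0002
grip_force: 0.0
```

```bash
python3 - <<'E'
from h import *
np.set_printoptions(precision=1,suppress=True)
s=shot('side');t=shot('top')
for n in ('side','top'):
  for k in('mouth','closed_end','pin_tip','pin_mid'): print(n,k,[(np.array(d['uv']),round(d['conf'],2)) for d in spotter.landmark_of(k,n)[:2]])
a=cv2.resize(s['pixels'][110:235,265:365],None,fx=4.8,fy=4.8,interpolation=cv2.INTER_CUBIC)
b=cv2.resize(t['pixels'][180:260,260:340],None,fx=4,fy=4,interpolation=cv2.INTER_CUBIC)
im=np.zeros((600,800,3),np.uint8);im[:,:480]=a[:600];im[:320,480:]=b
cv2.imwrite('pics/p4.png',im[:,:,::-1])
E
python3 s.py
```

```text
side mouth [(array([313.6, 182.1]), 0.67)]
side closed_end [(array([300.4, 125.5]), 0.93)]
side pin_tip [(array([312.9, 217.4]), 0.57)]
side pin_mid [(array([311.1, 185.3]), 0.85)]
top mouth [(array([302.2, 216.7]), 0.9)]
top closed_end [(array([238.7, 212.8]), 0.63)]
top pin_tip [(array([323. , 213.3]), 0.6), (array([316.7, 218.5]), 0.41)]
top pin_mid [(array([301.7, 217.7]), 0.56), (array([237.6, 211.7]), 0.29)]
14.25 [0.5178 0.1744 0.2308] x [-0.0552  0.9985 -0.0003] z [-0.0019 -0.0004 -1.    ] F [-0.5383  0.1942 -0.041 ] 0.00013917990239081842 0.0 [ 0.1779  0.2524  0.0378  1.3582 -0.0001  1.6935]
```

View pics/p4.png

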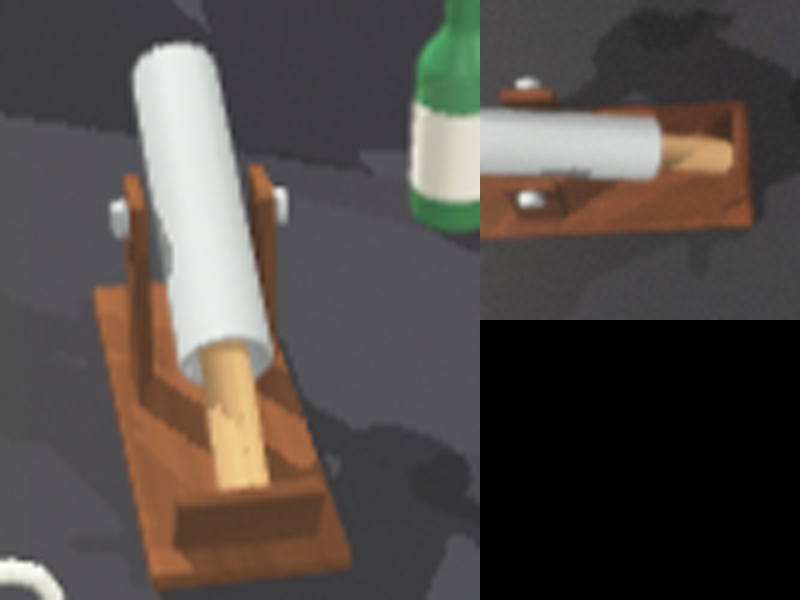

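The pin tip is wedged on the lip, top view about (323,219), with the tube around 0.38 rad down. The gripper therefore has to draw the pin over the lip. I work out the pin's pose and the grasp from these pixels.

```bash
cat > g.py <<'E'
from h import *
from scipy.optimize import minimize
np.set_printoptions(precision=4,suppress=True)
P=np.array([.5215,.095,.13]);u=np.array([.0558,-.9984,0]);l=np.array([.9984,.0558,0]);Z=np.array([0,0,1.])
hl=lambda p:np.array([(p-P)@u,(p-P)@l,p[2]])
C={n:shot(n) for n in('side','top')}
M={}
for k in C:
    h=cv2.cvtColor(C[k]['pixels'],cv2.COLOR_RGB2HSV).astype(int)
    m=(h[...,2]>(150 if k=='side' else 130))&(h[...,1]>60)&(h[...,1]<175)&(h[...,0]>7)&(h[...,0]<24)
    m[:170]=0;m[232:]=0;m[:,:295]=0;m[:,330:]=0
    n,L,st,ce=cv2.connectedComponentsWithStats(m.astype(np.uint8))
    i=1+np.argmax(st[1:,4]);M[k]=L==i;print(k,st[i],ce[i])
ys,xs=np.nonzero(M['top'])
for z in(.03,.04,.05): print('top extreme',z,[hl(atz(C['top'],(c,np.mean(ys[abs(xs-c)<1.5])),z)) for c in(xs.min(),xs.max()+.5)])
# fit tube slope (white mask) in side
h=cv2.cvtColor(C['side']['pixels'],cv2.COLOR_RGB2HSV);m=((h[...,1]<45)&(h[...,2]>150)).astype(np.uint8);m[:112]=0;m[200:]=0;m[:,:285]=0;m[:,330:]=0
n,L,st,ce=cv2.connectedComponentsWithStats(cv2.morphologyEx(m,cv2.MORPH_CLOSE,np.ones((3,3))));i=1+np.argmax(st[1:,4]);H=hullof(L==i);print('tube',st[i])
for a in np.arange(.2,.66,.04):
    d=u*np.cos(a)-Z*np.sin(a); print(round(a,2),round(cost(C['side'],cyl(P,d,.026,-.108,.105),H),3),end='; ')
print()
# fit pin: tip h, lateral, z, slope via both hulls of the visible part (from mouth to tip)
for a in(.38,.42,.5,.55,.6):
  Hh={k:hullof(v) for k,v in M.items()}
  def f(x):
    T=P*[1,1,0]+u*x[0]+l*x[1]+Z*x[2]; d=u*np.cos(a)-Z*np.sin(a)
    return sum(cost(C[k],cyl(T,d,.014,-abs(x[3+(k=='side')]),-abs(x[5])*(k=='side')),Hh[k]) for k in Hh)
  r=minimize(f,[.155,.0,.04,.07,.07,.01],method='Nelder-Mead',options=dict(maxiter=600,initial_simplex=np.array([.155,.0,.04,.07,.07,.01])+np.r_[np.zeros((1,6)),np.diag([.01,.01,.01,.01,.01,.01])]));print(a,r.x,round(r.fun,3))
E
python3 g.py
```

```text
side [295 170  35  43 639] [310.7418 197.0156]
top [296 213  29  14 204] [312.8873 219.3284]
top extreme 0.03 [array([ 0.0718, -0.0146,  0.03  ]), array([0.1707, 0.0153, 0.03  ])]
top extreme 0.04 [array([ 0.0721, -0.0165,  0.04  ]), array([0.1704, 0.0132, 0.04  ])]
top extreme 0.05 [array([ 0.0725, -0.0185,  0.05  ]), array([0.1702, 0.0111, 0.05  ])]
tube [ 293  119   29   71 1155]
0.2 0.146; 0.24 0.122; 0.28 0.104; 0.32 0.088; 0.36 0.079; 0.4 0.073; 0.44 0.073; 0.48 0.091; 0.52 0.112; 0.56 0.125; 0.6 0.144; 0.64 0.159; 
0.38 [ 0.1632 -0.0082  0.059   0.0776  0.0969 -0.0005] 1.039
0.42 [ 0.1579 -0.0069  0.0549  0.069   0.0956 -0.0092] 1.101
0.5 [ 0.1609 -0.0059  0.0483  0.0739  0.1048  0.0034] 1.042
0.55 [ 0.1581 -0.0065  0.0488  0.0708  0.0907  0.0006] 1.073
0.6 [ 0.1596 -0.0075  0.0524  0.0793  0.0976  0.0002] 1.051
```

jog_arm:
  increments:
    - [[-0.162,0,0,0,0,0,255],[-0.162,0,0,0,0,0,255],[-0.162,0,0,0,0,0,0],[-0.162,0,0,0,0,0,0],[-0.162,0,0,0,0,0,0],[-0.162,0,0,0,0,0,0],[0,0,0,0,0.04,0,0],[0,0,0,0,0.04,0,0],[0,0,0,0,0.04,0,0],[0,0,0,0,0.04,0,0],[0,0,0,0,0,0,0],[0,0,0,0,0,0,0]]

```text
clock: 15.55
tcp_pos: [0.5318, -0.0689, 0.2308]
orientation: [-0.181, 0.666, 0.703, 0.17]
wrist_force: [-0.1, 0.3, 0.1]
finger_gap: 0.0856
grip_force: 0.0
```

```bash
cat > k.py <<'E'
from h import *
import sys
np.set_printoptions(precision=4,suppress=True)
P=np.array([.5215,.095,.13]);u=np.array([.0558,-.9984,0]);l=np.array([.9984,.0558,0]);Z=np.array([0,0,1.])
s=env.get_state();Rm=rot(s['orientation']).as_matrix();p=s['tcp_pos'];n=Rm[:,2]
T=p-.0335*n
print(s['clock'],'rep h,l,z',(p-P)@u,(p-P)@l,p[2],'true',(T-P)@u,(T-P)@l,T[2],'tilt',np.arctan2(-n@u,-n[2]),'gap',s['finger_gap'],'F',s['wrist_force'],s['grip_force'],'j',s['joint_pos'])
def go(h,lat,z): # pin-axis grasp point (14 mm behind true tip)
    W=P*[1,1,0]+u*h+l*lat+Z*z; return Rm.T@(W-(T-.014*n))/.25
if len(sys.argv)>1: print('delta units to grasp',go(*eval(sys.argv[1])))
E
python3 k.py "(.138,0.002,.055)"; python3 - <<'E'
from h import *
c=shot('top')
P=np.array([.5215,.095,.13]);u=np.array([.0558,-.9984,0]);l=np.array([.9984,.0558,0])
for uv,z in(((305,217.5),.085),((323.3,219.3),.05),((314,218.4),.067)):
    p=atz(c,uv,z)-P; print(p@u,p@l)
E
```

```text
15.55 rep h,l,z 0.16425737791759376 0.0010907002015349155 0.23082206325961507 true 0.1803821589559 0.0011090998215432905 0.26018563435286973 tilt 0.5021845237766072 gap 0.08560765112063577 F [-0.1427  0.2716  0.1354] 0.0 j [-0.5358  0.4223  0.1642  1.6103  0.4107  0.9194]
delta units to grasp [-0.2464  0.0047  0.857 ]
0.10440835135114444 -0.0002456811104462227
0.16548105082524073 -0.0018741978874816188
0.1341287037668973 -0.000886975758844089
```

jog_arm:
  increments:
    - [[-0.123,0,0,0,0,0,0],[-0.123,0,0,0,0,0,0],[0,-0.008,0.15,0,0,0,0],[0,0,0.15,0,0,0,0],[0,0,0.15,0,0,0,0],[0,0,0.12,0,0,0,0],[0,0,0,0,0,0,0]]

```text
clock: 16.3
tcp_pos: [0.5266, -0.0495, 0.0759]
orientation: [-0.183, 0.664, 0.705, 0.17]
wrist_force: [0.6, 0.6, -0.3]
finger_gap: 0.0854
grip_force: 0.0
```

jog_arm:
  increments:
    - [[0,0,0.06,0,0,0,0],[0,0,0.06,0,0,0,0],[0,0,0.06,0,0,0,0],[0,0,0.04,0,0,0,0],[0,0,0.04,0,0,0,0],[0,0,0.02,0,0,0,0],[0,0,0,0,0,0,0]]

```text
clock: 17.0
tcp_pos: [0.527, -0.0195, 0.016]
orientation: [-0.181, 0.666, 0.704, 0.171]
wrist_force: [-0.7, 0.5, -0.2]
finger_gap: 0.0852
grip_force: 0.0
```

```bash
python3 k.py "(.138,-.001,.055)"
```

```text
17.0 rep h,l,z 0.11465611731079045 -0.0009056323221240288 0.01601594487490797 true 0.13079084394842574 -0.0008979782801437335 0.0453740565360347 tilt 0.5025231986882609 gap 0.08517266869796435 F [-0.7484  0.4759 -0.2098] 0.0 j [-0.464   0.5252 -0.2298  1.0826  0.4312  0.9923]
delta units to grasp [-0.0067 -0.0004  0.0084]
```

jog_arm:
  increments:
    - [[0,0,0.008,0,0,0,120],[0,0,0,0,0,0,150],[0,0,0,0,0,0,170],[0,0,0,0,0,0,190],[0,0,0,0,0,0,200],[0,0,0,0,0,0,200]]
  force: 20

```text
clock: 17.6
tcp_pos: [0.5272, -0.0192, 0.0144]
orientation: [-0.18, 0.666, 0.704, 0.171]
wrist_force: [-0.0, -0.2, 1.1]
finger_gap: 0.0273
grip_force: 22.0
```

```bash
python3 k.py "(.138,-.001,.055)"
```

```text
17.6 rep h,l,z 0.11429871476294091 -0.0006800727690560336 0.014399870477530483 true 0.13042443808897666 -0.0006986585486523835 0.04376292394036861 tilt 0.5022166167329064 gap 0.027323357759492056 F [-0.0234 -0.1627  1.0542] 22.017485797405243 j [-0.4633  0.5263 -0.2322  1.0777  0.4315  0.9938]
delta units to grasp [-0.0049 -0.0012  0.002 ]
```

The gap is 27 mm, so the pin is gripped. I raise the force, push the pin back 10 mm off the lip, then rotate it about the pivot up to level, with the tube following.

jog_arm:
  increments:
    - [[0,0,0,0,0,0,255],[0,0,0,0,0,0,255],[0.014,0,0,0,0,0,255],[0.014,0,0,0,0,0,255],[0.012,0,0,0,0,0,255],[0,0,0,0,0,0,255]]
  force: 80

```text
clock: 18.2
tcp_pos: [0.5266, -0.0094, 0.0196]
orientation: [-0.181, 0.665, 0.704, 0.171]
wrist_force: [0.1, -0.8, 2.2]
finger_gap: 0.0258
grip_force: 78.5
```

```bash
python3 k.py; python3 - <<'E'
from h import *
P=np.array([.5215,.095,.13]);l=np.array([.9984,.0558,0])
s=env.get_state();Rm=rot(s['orientation']).as_matrix();c=P-s['tcp_pos']; c=Rm.T@(c-(c@l)*l)
a=-.0628;r=R.from_rotvec([0,a,0]).as_matrix();print('pivot in tool',c,'per-row shift units',(c-r@c)/.25,'turn',a/np.pi)
E
```

```text
18.2 rep h,l,z 0.10450023728464428 -0.0006927110098714547 0.019571080414988264 true 0.12065842549209542 -0.0007099294995494554 0.048916280643019824 tilt 0.5033225994756257 gap 0.025804646355634415 F [ 0.0764 -0.7539  2.2499] 78.5011875629425 j [-0.4485  0.5137 -0.239   1.0777  0.4363  1.0086]
pivot in tool [ 1.44809416e-01  3.88372236e-05 -4.63248580e-02] per-row shift units [-0.01048732  0.         -0.0367175 ] turn -0.019989860852342053
```

jog_arm:
  increments:
    - [[-0.0105,0,-0.0367,0,-0.02,0,255],[-0.0105,0,-0.0367,0,-0.02,0,255],[-0.0105,0,-0.0367,0,-0.02,0,255],[0,0,0,0,0,0,255]]

```text
clock: 18.6
tcp_pos: [0.5276, -0.0275, 0.0417]
orientation: [-0.113, 0.678, 0.718, 0.108]
wrist_force: [0.7, -0.2, -1.6]
finger_gap: 0.0256
grip_force: 79.1
```

```bash
python3 k.py; python3 sl.py | grep -v "^-\?0\."
```

```text
18.6 rep h,l,z 0.12267056195105841 -0.0007216234624802757 0.04172304196043227 true 0.13300737121653217 -0.0007506543795019966 0.07358823577116239 tilt 0.31368175260153786 gap 0.025621068305264685 F [ 0.6662 -0.1878 -1.6434] 79.09619092941284 j [-0.3848  0.4115 -0.2636  1.0323  0.2832  1.1087]
tcp px [[313.3 205.6]]
mouth []
closed_end [(array([301.7, 126.6]), 0.48)]
pin_tip [(array([309.3, 204.2]), 0.75)]
pin_mid [(array([308.9, 178.8]), 0.66)]
pivot [(array([309.4, 153. ]), 0.77)]
```

Forces are low. I continue up to level.

jog_arm:
  increments:
    - [[-0.0105,0,-0.0367,0,-0.02,0,255],[-0.0105,0,-0.0367,0,-0.02,0,255],[-0.0105,0,-0.0367,0,-0.02,0,255],[-0.0105,0,-0.0367,0,-0.02,0,255],[-0.0105,0,-0.0367,0,-0.02,0,255],[0,0,0,0,0,0,255]]

```text
clock: 19.5
tcp_pos: [0.5288, -0.0493, 0.0834]
orientation: [0.0, 0.687, 0.727, 0.0]
wrist_force: [-0.2, 0.1, -2.3]
finger_gap: 0.0257
grip_force: 79.3
```

```bash
python3 k.py; python3 sl.py | grep -v "^-\?0\."
```

```text
19.5 rep h,l,z 0.14452275569244108 -0.0007277059178091468 0.08339948441577025 true 0.14452940097460995 -0.0007396352270108838 0.11689948163242952 tilt 0.00019836664578656496 gap 0.025749643784048783 F [-0.2206  0.1178 -2.3391] 79.26220893859863 j [-0.2444  0.2941 -0.2766  0.9998  0.0003  1.2694]
tcp px [[314.7 197.3]]
mouth [(array([315.1, 172.4]), 0.45)]
closed_end [(array([298.8, 135.9]), 0.6)]
pin_tip [(array([314.2, 191.3]), 0.56)]
pin_mid [(array([309. , 170.2]), 0.5)]
pivot [(array([307.9, 152.5]), 0.53)]
```

jog_arm:
  increments:
    - [[-0.04,0,0,0,0,0,255],[-0.06,0,0,0,0,0,255],[-0.08,0,0,0,0,0,255],[-0.08,0,0,0,0,0,255],[-0.08,0,0,0,0,0,255],[-0.08,0,0,0,0,0,255],[-0.08,0,0,0,0,0,255],[-0.08,0,0,0,0,0,255],[0,0,0,0,0,0,255],[0,0,0,0,0,0,255]]

```text
clock: 20.8
tcp_pos: [0.5364, -0.1962, 0.0828]
orientation: [-0.0, 0.688, 0.726, 0.0]
wrist_force: [-0.8, 0.3, -1.5]
finger_gap: 0.0256
grip_force: 79.2
```

```bash
python3 k.py; cat > m.py <<'E'
from h import *
from scipy.optimize import minimize
import sys
np.set_printoptions(precision=4,suppress=True)
P=np.array([.5215,.095,.13]);u=np.array([.0558,-.9984,0]);l=np.array([.9984,.0558,0]);Z=np.array([0,0,1.])
C={n:shot(n) for n in('side','top')}
for n in C:
    for k in('pin_tip','pin_mid'): print(n,k,[(np.array(d['uv']),round(d['conf'],2)) for d in spotter.landmark_of(k,n)[:2]])
    for d in spotter.cut_out('pin_mid',n)[:2]:
        m=d['region'];ys,xs=np.nonzero(m);c=np.c_[xs,ys].mean(0);w,V=np.linalg.eigh(np.cov(np.c_[xs,ys].T));a=V[:,1];t=(np.c_[xs,ys]-c)@a
        print(n,'mask',m.sum(),round(d['conf'],2),c,a,t.min(),t.max())
    cv2.imwrite(f'pics/m_{n}.png',C[n]['pixels'][:,:,::-1])
st=env.get_state();n_=rot(st['orientation']).as_matrix()[:,2];G=st['tcp_pos']-.0475*n_
print('pred grip px',proj(C['side'],G),proj(C['top'],G))
for a in(-.15,-.1,-.05,0,.05,.1,.15,.2):
    d=u*np.cos(a)-Z*np.sin(a);print(a,'tip/mid/tail side',proj(C['side'],[G+.025*d,G-.06*d,G-.145*d]).ravel(),'top',proj(C['top'],[G+.025*d,G-.06*d,G-.145*d]).ravel())
E
python3 m.py
```

```text
20.8 rep h,l,z 0.2916128270626563 -0.001329610829556637 0.08283649663160987 true 0.2916265010175672 -0.0013211610763508748 0.11633649277493763 tilt 0.0004081777828575796 gap 0.025585007192536348 F [-0.8379  0.3002 -1.541 ] 79.24980282783508 j [-0.4913  0.3668 -0.1731  1.0314  0.0002  1.0262]
side pin_tip [(array([324.2, 226.9]), 0.78)]
side pin_mid [(array([300.8, 135.6]), 0.45)]
side mask 336 0.81 [325.7083 215.8393] [0.1047 0.9945] -17.13492427527067 14.322792299051486
top pin_tip [(array([217.4, 168.4]), 0.18)]
top pin_mid [(array([240.3, 217.8]), 0.49)]
top mask 50 0.61 [320.62 211.86] [-0.6341  0.7733] -4.988809159334897 4.228542223838264
pred grip px [[325.4551 216.7593]] [[362.0576 212.2259]]
-0.15 tip/mid/tail side [327.6275 222.3414 320.6605 204.4376 314.7325 189.2004] top [369.8099 211.6381 343.5811 213.6266 317.7145 215.5874]
-0.1 tip/mid/tail side [327.6336 222.8417 320.6366 203.304  314.6593 186.6098] top [369.8185 211.7195 343.5133 213.4359 317.4393 215.1371]
-0.05 tip/mid/tail side [327.6341 223.3257 320.6239 202.1986 314.6093 184.0675] top [369.8077 211.8019 343.4915 213.2415 317.2729 214.6755]
0 tip/mid/tail side [327.6291 223.7921 320.6227 201.124  314.5828 181.578 ] top [369.7776 211.8853 343.5161 213.0438 317.2171 214.2038]
0.05 tip/mid/tail side [327.6185 224.2398 320.6329 200.0825 314.5803 179.1459] top [369.7282 211.9694 343.5873 212.8434 317.2735 213.7229]
0.1 tip/mid/tail side [327.6024 224.6675 320.6546 199.0765 314.6019 176.7762] top [369.6597 212.0541 343.705  212.6406 317.4434 213.2341]
0.15 tip/mid/tail side [327.5808 225.0743 320.6879 198.1085 314.648  174.4735] top [369.5724 212.139  343.8693 212.4361 317.728  212.7383]
0.2 tip/mid/tail side [327.5539 225.4591 320.7327 197.1808 314.7189 172.2428] top [369.4665 212.224  344.08   212.2304 318.128  212.2368]
```

```bash
python3 - <<'E'
import cv2,numpy as np
def asc(f,r0,r1,c0,c1):
    h=cv2.cvtColor(cv2.imread(f),cv2.COLOR_BGR2HSV).astype(int)
    for i in range(r0,r1):
        print(i,''.join('p' if (H in range(7,26) and S<165 and S>60 and V>140) else 'b' if (S>90 and H<25 and V>60) else '#' if V>150 else 'g' if V>85 else '.' for H,S,V in h[i,c0:c1]))
asc('pics/m_side.png',168,236,296,350)
asc('pics/m_top.png',200,228,300,385)
E
```

```text
168 gggg#######g.....................................ggggg
169 bpppp######g.....................................ggggg
170 bpppp######g.....................................ggggg
171 bpppp######g.....................................ggggg
172 bpppp######g.....................................ggggg
173 bppppp#####g.....................................ggggg
174 bppppp#####g.....................................ggggg
175 bppppp#####g.....................................ggggg
176 bpppppp####g.....................................ggggg
177 bpppppp####g......................................gggg
178 bpppppp####.......................................gggg
179 bppppppp##g.......................................gggg
180 bppppppp##........................................gggg
181 bppppppppg........................................gggg
182 bpppppppp..........................................ggg
183 bpppppppb..........................................ggg
184 bpppppbgg.........................................gggg
185 bbbpbgggg.........................................gggg
186 ...gggggg.........................
[... 4731 characters left out ...]
bbbbbggg###################################################gggggbbbbpp
221 #####pbbbbbbbbbbbbbpgg###################################################gggggbbbppbp
222 #####pbbbbbbbbbbbbpgg####################################################gggggbbbpppb
223 ppppppppppppppbbbbggg###################################################ggggggbbbpbpb
224 ppppppppppppppbbbpgg####################################################gggggbbbppppp
225 pppbpbbbbbpbbbbbpggg####################################################ggggbbbbbpppp
226 bbbbbbbbbbbbbbbbggg#####################################################ggggbpppppppp
227 bbbbbbbbbbbbbbbggg#####################################################gggggppppppppp
```

```bash
python3 - <<'E'
from h import *
np.set_printoptions(precision=4,suppress=True)
c=shot('side');t=shot('top')
P=np.array([.5215,.095,.13]);u=np.array([.0558,-.9984,0]);l=np.array([.9984,.0558,0])
f=lambda p:(p,(p-P)@u,(p-P)@l)
for uv,z in(((325,292.3),.038),((317.3,269.3),.038),((324.5,280.8),.066),((317.5,259),.066)): print(uv,*f(atz(c,uv,z)))
# cradle in top: ov_top px/3.96 + offset
for q in((641,380),(725,374)): print('top cradle tips',*f(atz(t,((q[0]/.99+860)/4-.5,(q[1]/.99+480)/4-.5),.066)))
for q in((613,384),(740,379),(745,466),(618,470)): print('foot',*f(atz(t,((q[0]/.99+860)/4-.5,(q[1]/.99+480)/4-.5),.012)))
E
python3 k.py "(.442,-.027,.11)"
```

```text
(325, 292.3) [ 0.5194 -0.3271  0.038 ] 0.42128899764545513 -0.025656413627375262
(317.3, 269.3) [ 0.5113 -0.2597  0.038 ] 0.35353758757457543 -0.03001633192226877
(324.5, 280.8) [ 0.5188 -0.3215  0.066 ] 0.41566655670298763 -0.02590373572393949
(317.5, 259) [ 0.5121 -0.2568  0.066 ] 0.3507299534915092 -0.02905437462464399
top cradle tips [ 0.5406 -0.2483  0.066 ] 0.343818952092535 -5.361214009560675e-05
top cradle tips [ 0.5466 -0.3197  0.066 ] 0.4154547422625365 0.0019253143427652199
foot [ 0.5484 -0.2302  0.012 ] 0.32613458490005615 0.00874381682047258
foot [ 0.5541 -0.3416  0.012 ] 0.4376740375654489 0.008190175219028501
foot [ 0.4769 -0.3438  0.012 ] 0.43561227992222795 -0.06899385860642857
foot [ 0.4722 -0.2335  0.012 ] 0.3252494998083056 -0.06750685529594624
21.3 rep h,l,z 0.2900779699592385 -0.0008088401238102345 0.08315789816762056 true 0.2900739188726835 -0.0008112027959686682 0.11665789783933153 tilt -0.00012092795746016596 gap 0.02558473898559264 F [ 0.0068 -0.25   -1.4433] 79.25102233886719 j [-0.4884  0.3658 -0.1736  1.0313 -0.0001  1.0264]
delta units to grasp [-0.6076 -0.1048  0.0827]
```

jog_arm:
  increments:
    - [[-0.1,-0.0166,0,0,0,-0.0095,255],[-0.1,-0.0166,0,0,0,0,255],[-0.1,-0.0166,0,0,0,0,255],[-0.1,-0.0166,0,0,0,0,255],[-0.1,-0.0166,0,0,0,0,255],[-0.1,-0.0166,0,0,0,0,255],[0,0,0,0,0,0,255],[0,0,0,0,0,0,255]]

```text
clock: 22.1
tcp_pos: [0.5238, -0.3467, 0.0828]
orientation: [-0.0, 0.677, 0.736, 0.0]
wrist_force: [-1.3, 0.4, -1.0]
finger_gap: 0.0252
grip_force: 79.3
```

```bash
python3 k.py "(.4405,-.0257,.064)"; python3 m.py | grep -v "^-\?0\."; python3 - <<'E'
import cv2
h=cv2.cvtColor(cv2.imread('pics/m_side.png'),cv2.COLOR_BGR2HSV).astype(int)
for i in range(225,312): print(i,''.join('p' if (H in range(7,26) and S<165 and S>60 and V>140) else 'b' if (S>90 and H<25 and V>60) else '#' if V>150 else 'g' if V>85 else '.' for H,S,V in h[i,290:360]))
E
```

```text
22.1 rep h,l,z 0.4410951545938049 -0.022371085481318064 0.08280227896524583 true 0.4411163247137299 -0.022363814602997224 0.11630227148641456 tilt 0.0006319439353161479 gap 0.02516523172124675 F [-1.2755  0.432  -0.9677] 79.25097584724426 j [-0.7126  0.47   -0.0133  1.0881  0.0003  0.774 ]
delta units to grasp [ 0.0029 -0.0132  0.2652]
side pin_tip [(array([331.5, 281.5]), 0.69)]
side pin_mid [(array([323.3, 245.8]), 0.56)]
side mask 412 0.94 [329.6553 266.5752] [0.1208 0.9927] -19.631880642970255 15.71578414207403
side mask 1261 0.46 [415.5948 243.6963] [-0.1825  0.9832] -32.15039675360667 30.63330503476955
top pin_tip []
top pin_mid []
top mask 39 0.55 [367.7949 217.2308] [-0.6249  0.7807] -3.900273775240825 4.064310792858884
pred grip px [[329.3326 266.0414]] [[409.0455 216.5421]]
0 tip/mid/tail side [331.9754 275.577  323.523  245.0662 316.3886 219.2843] top [416.7673 216.1999 390.4986 217.3638 364.1894 218.5291]
225 .....bpppppppbbbbb..............................................g.....
226 .....bppppppppbbb...............................................gggg..
227 g....gppppppppp
[... 5655 characters left out ...]
pppppppp........ggggggggg
303 ................bppppppppppppppppppppppppppppppppppppb.........ggggggg
304 ................bppppppppppppppppppppppppppppppppppppb..........gggggg
305 .................bpppppppppppppppppppppppppppppppppppb............gggg
306 .................bppppppppppppppppppppppppppppppppppb..............ggg
307 .................bpppppppppppppppppppppppppppppbbpbbg................g
308 .................bppppppppppppppppppppppppppbbg.......................
309 .................bbpppppppppppppppbbbpbbg.............................
310 ..................bppppppppppbbppbg...................................
311 ..................bbpppbbppbg.........................................
```

jog_arm:
  increments:
    - [[0,-0.013,0.04,0,0,0,255],[0,0,0.05,0,0,0,255],[0,0,0.05,0,0,0,255],[0,0,0.04,0,0,0,255],[0,0,0.03,0,0,0,255],[0,0,0.02,0,0,0,255],[0,0,0.01,0,0,0,255],[0,0,0,0,0,0,255]]

```text
clock: 23.3
tcp_pos: [0.5208, -0.3468, 0.0229]
orientation: [-0.0, 0.676, 0.737, -0.0]
wrist_force: [-0.4, -0.2, -1.6]
finger_gap: 0.0253
grip_force: 79.2
```

```bash
python3 k.py "(.4405,-.0257,.060)"
```

```text
23.3 rep h,l,z 0.44106100610034527 -0.025380588694470872 0.022851557986095367 true 0.4410644587876267 -0.02537538274309912 0.05635155740361403 tilt 0.00010306529340726446 gap 0.025251151847127166 F [-0.3795 -0.1803 -1.5816] 79.24906611442566 j [-0.7157  0.512  -0.1027  0.9562 -0.      0.7699]
delta units to grasp [ 0.0024 -0.0012  0.0414]
```

jog_arm:
  increments:
    - [[0,0,0.01,0,0,0,255],[0,0,0.01,0,0,0,255],[0,0,0.01,0,0,0,255],[0,0,0,0,0,0,255],[0,0,0,0,0,0,255]]

```text
clock: 23.8
tcp_pos: [0.5207, -0.3468, 0.0156]
orientation: [-0.0, 0.676, 0.737, -0.0]
wrist_force: [0.3, -0.6, -0.8]
finger_gap: 0.0259
grip_force: 79.2
```

jog_arm:
  increments:
    - [[0,0,0.008,0,0,0,255],[0,0,0.006,0,0,0,255],[0,0,0,0,0,0,255],[0,0,0,0,0,0,255]]

```text
clock: 24.2
tcp_pos: [0.5207, -0.347, 0.0124]
orientation: [0.0, 0.676, 0.737, -0.0]
wrist_force: [-1.4, -0.2, 1.5]
finger_gap: 0.0259
grip_force: 79.8
```

jog_arm:
  increments:
    - [[0,0,0.006,0,0,0,255],[0,0,0,0,0,0,255],[0,0,0,0,0,0,255]]

```text
clock: 24.5
tcp_pos: [0.5208, -0.3472, 0.012]
orientation: [0.001, 0.676, 0.737, -0.0]
wrist_force: [-4.7, 1.4, 8.2]
finger_gap: 0.0254
grip_force: 80.8
```

```bash
python3 m.py | grep -v "^-\?0\."
```

```text
side pin_tip [(array([326.5, 308.4]), 0.78), (array([249.2, 255.5]), 0.28)]
side pin_mid [(array([320. , 270.7]), 0.58)]
side mask 386 0.76 [327.6477 293.0492] [0.1048 0.9945] -17.23277556134567 15.11493747710919
side mask 1723 0.36 [247.5839 240.2594] [0.0599 0.9982] -24.55019971587075 25.65944946207163
top pin_tip []
top pin_mid [(array([322.3, 217.8]), 0.44)]
pred grip px [[327.1325 292.4939]] [[405.6255 221.935 ]]
0 tip/mid/tail side [329.5803 302.1897 321.7251 271.0523 315.0349 244.4817] top [413.0317 221.6057 387.8374 222.7257 362.6061 223.847 ]
```

Firm contact in the cradles at the right height. I open slowly.

jog_arm:
  increments:
    - [[0,0,-0.002,0,0,0,170],[0,0,0,0,0,0,155],[0,0,0,0,0,0,130],[0,0,0,0,0,0,80],[0,0,0,0,0,0,0],[0,0,0,0,0,0,0],[0,0,0,0,0,0,0]]
  force: 20

```text
clock: 25.6
tcp_pos: [0.5208, -0.3468, 0.011]
orientation: [-0.0, 0.676, 0.737, -0.0]
wrist_force: [0.2, 0.5, -0.4]
finger_gap: 0.0855
grip_force: 0.0
```

jog_arm:
  increments:
    - [[0,0,-0.04,0,0,0,0],[0,0,-0.08,0,0,0,0],[0,0,-0.16,0,0,0,0],[0,0,-0.2,0,0,0,0],[0,0,-0.2,0,0,0,0],[0,0,-0.2,0,0,0,0]]

```text
clock: 26.2
tcp_pos: [0.5205, -0.3466, 0.2341]
orientation: [0.001, 0.676, 0.737, -0.0]
wrist_force: [0.8, -0.5, -0.3]
finger_gap: 0.0857
grip_force: 0.0
```

jog_arm:
  increments:
    - [[0.18,0,0,0,0,0.0095,255],[0.18,0,0,0,0,0,255],[0.18,0,0,0,0,0,255],[0.18,0,0,0,0,0,255],[0.18,0,0,0,0,0,255],[0.18,0.02,0,0,0,0,255],[0.18,0.02,0,0,0,0,255],[0.18,0.02,0,0,0,0,255],[0.18,0.02,0,0,0,0,255],[0.18,0.02,0,0,0,0,255],[0.18,0,0,0,0,0,255],[0.1,0,0,0,0,0,255],[0,0,0,0,0,0,255]]

```text
clock: 27.5
tcp_pos: [0.5151, 0.1768, 0.2318]
orientation: [0.0, 0.686, 0.728, 0.001]
wrist_force: [0.8, 0.7, -0.8]
finger_gap: 0.0002
grip_force: 0.0
```

```bash
python3 k.py "(-.083,0,.2)"; python3 - <<'E'
from h import *
np.set_printoptions(precision=4,suppress=True)
C={n:shot(n) for n in('side','top')}
for n in C:
  for k in('pin_tip','pin_mid','mouth','closed_end','rest_mid'): print(n,k,[(np.round(d['uv'],1).tolist(),round(d['conf'],2)) for d in spotter.landmark_of(k,n)[:4]])
h=cv2.cvtColor(C['side']['pixels'],cv2.COLOR_RGB2HSV).astype(int)
for i in range(240,314): print(i,''.join('%x'%min(15,V//16) if (H in range(7,26) and S>60) else '.' for H,S,V in h[i,298:346]))
E
```

```text
27.5 rep h,l,z -0.08204210947305007 -0.0018404023290027197 0.23179488343883173 true -0.08201749033525646 -0.0018676862869050912 0.2652948632801766 tilt 0.0007348999455558059 gap 0.00024804186196086136 F [ 0.8425  0.7139 -0.7706] 0.0 j [0.1829 0.246  0.0318 1.3557 0.0006 1.6934]
delta units to grasp [0.0037 0.0073 0.3172]
side pin_tip [([325.8, 303.1], 0.94), ([308.5, 151.3], 0.21)]
side pin_mid [([319.8, 270.0], 0.71)]
side mouth [([310.0, 174.6], 0.6), ([319.1, 271.5], 0.16)]
side closed_end [([300.3, 136.7], 0.91)]
side rest_mid [([247.3, 288.0], 0.98), ([301.8, 345.9], 0.95), ([321.9, 272.2], 0.8), ([403.1, 298.7], 0.8)]
top pin_tip [([410.5, 221.5], 0.68)]
top pin_mid [([385.4, 224.8], 0.76)]
top mouth [([323.0, 161.3], 0.42)]
top closed_end [([237.0, 216.5], 0.95)]
top rest_mid [([438.8, 239.8], 0.96), ([386.7, 224.5], 0.92), ([411.4, 179.4], 0.86), ([400.1, 268.1], 0.61)]
240 ................................................
241 ..............bbdd..............................
242 ............bfffffea............................
243 ...........df.....fea.........................
[... 3012 characters left out ...]
dbaaaa96...
301 ........789899a9989899999abccccdddddddcaaaaaa...
302 ........7899899aaaa999999acccccddddddcbaaaaa9...
303 ........589989aaaaaaaaaa9accccdddddddcaaaaaa96..
304 ........5889899aaaaaaaaaabcccddcdddccbaaaaaaa7..
305 ........4789889aaaaaaaaaabccddccddccbaa9a99997..
306 .........789889aaaaaaaaaaabcdccdccca999999998...
307 .........6898889aaaaaaaaaaaabbbbaa99998888865...
308 .........588989aabbaaaa99999999988898755........
309 .........58888aaa99998999988888755..............
310 ..........788998999998888655....................
311 ..........789888888755..........................
312 ..........588755................................
313 ................................................
```

The pin lies in both cradles: tail at row 241 and tip at row 302 in the side view, and its middle within about 4 mm of the rest's in the top view. Next I press the closed end down to the back stop.

jog_arm:
  increments:
    - [[0,0.007,0.12,0,0,0,255],[0,0,0.12,0,0,0,255],[0,0,0.1,0,0,0,255],[0,0,0.05,0,0,0,255],[0,0,0.02,0,0,0,255],[0,0,0.016,0,0,0,255],[0,0,0.016,0,0,0,255],[0,0,0,0,0,0,255]]

```text
clock: 28.9
tcp_pos: [0.5184, 0.1742, 0.1214]
orientation: [0.001, 0.687, 0.726, 0.001]
wrist_force: [-0.2, 0.3, 1.1]
finger_gap: 0.0003
grip_force: 0.5
```

jog_arm:
  increments:
    - [[0,0,0.012,0,0,0,255],[0,0,0.012,0,0,0,255],[0,0,0,0,0,0,255]]

```text
clock: 29.2
tcp_pos: [0.5182, 0.1741, 0.1148]
orientation: [0.0, 0.687, 0.726, 0.001]
wrist_force: [0.9, 3.1, 3.0]
finger_gap: -0.0002
grip_force: 1.9
```

jog_arm:
  increments:
    - [[0,0,0.012,0,0,0,255],[0,0,0.012,0,0,0,255],[0,0,0,0,0,0,255]]

```text
clock: 29.5
tcp_pos: [0.5186, 0.1742, 0.1132]
orientation: [0.002, 0.687, 0.726, 0.002]
wrist_force: [-8.3, 1.9, 28.9]
finger_gap: 0.0
grip_force: 15.1
```

jog_arm:
  increments:
    - [[0,0,0.01,0,0,0,255],[0,0,0.006,0,0,0,255],[0,0,0,0,0,0,255]]

```text
clock: 29.8
tcp_pos: [0.5188, 0.1743, 0.1129]
orientation: [0.003, 0.687, 0.727, 0.003]
wrist_force: [-16.1, 0.3, 52.1]
finger_gap: 0.0
grip_force: 26.0
```

The tube is rigid at the predicted stop height, so it is at the back stop. I retract and verify.

jog_arm:
  increments:
    - [[0,0,-0.04,0,0,0,255],[0,0,-0.12,0,0,0,255],[0,0,-0.16,0,0,0,255],[0,0,-0.16,0,0,0,255],[0,0,-0.12,0,0,0,255],[0,0,0,0,0,0,255]]

```text
clock: 30.4
tcp_pos: [0.5194, 0.1733, 0.2586]
orientation: [0.003, 0.687, 0.726, 0.002]
wrist_force: [0.5, -0.2, 0.3]
finger_gap: -0.0006
grip_force: 0.0
```

```bash
python3 k.py; python3 - <<'E'
from h import *
np.set_printoptions(precision=4,suppress=True)
C={n:shot(n) for n in('side','top')}
for n in C:
  for k in('pin_tip','pin_mid','mouth','closed_end','mug','jar','soap','mill'): print(n,k,[(np.round(d['uv'],1).tolist(),round(d['conf'],2)) for d in spotter.landmark_of(k,n)[:2]])
a=cv2.imread('pics/side0.png')[:,:,::-1].astype(int)
d=abs(C['side']['pixels'].astype(int)-a).max(2)>40
print('changed px in tube lower half box',d[150:180,295:325].sum(), 'bystanders',d[215:270,225:245].sum(),d[190:230,385:420].sum(),d[210:275,398:435].sum(),d[130:160,348:372].sum())
E
```

```text
30.4 rep h,l,z -0.07828503763789357 0.0022518002018927716 0.258606297031013 true -0.07831451507197956 0.0020314116616132814 0.29210555905017954 tilt -0.0008799425629435107 gap -0.0005671049916897298 F [ 0.539  -0.2027  0.3012] 0.0 j [ 0.1764  0.2445  0.0948  1.4147 -0.0017  1.6924]
side pin_tip [([327.9, 303.7], 0.79)]
side pin_mid [([321.9, 273.3], 0.77)]
side mouth [([312.5, 162.6], 0.59)]
side closed_end [([297.1, 145.0], 0.67)]
side mug [([247.0, 257.1], 0.82), ([305.5, 153.1], 0.71)]
side jar [([398.9, 220.5], 0.75)]
side soap [([358.5, 152.5], 0.62)]
side mill [([412.9, 263.6], 0.58)]
top pin_tip [([412.1, 218.5], 0.79)]
top pin_mid [([388.0, 221.2], 0.75)]
top mouth [([303.6, 212.6], 0.82)]
top closed_end [([236.9, 218.9], 0.58), ([272.4, 215.8], 0.38)]
top mug [([346.9, 271.5], 0.66)]
top jar [([373.2, 164.0], 0.66), ([322.3, 158.4], 0.56)]
top soap []
top mill [([413.2, 220.4], 0.74), ([323.0, 216.7], 0.73)]
changed px in tube lower half box 72 bystanders 0 95 0 0
```

```bash
python3 -c "
from workcell import ticket
print(ticket.hand_in())"
```

```text
the job is handed in; nothing more can be done
None
```

The job is handed in at about 30 s, with no verdict returned: in my last check the pin lay released in both cradles of the wooden rest, the tube was back at its mouth-up stop, and the mug, jar, soap bottle and pepper mill appeared unmoved; one early press on the jammed tube reached 81 N at the wrist (limit 120 N).

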